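# Clamp the bottle and take off its push-and-turn safety cap

### The arm

A 7-joint arm with a two-finger parallel gripper is mounted at the origin on a cart in front of the work surface, level with it; the furniture and walls round the work are solid. World frame = base frame: x ahead of the robot, y to its left, z up, the work surface at z = 0. Lengths are in m, angles in degrees, forces in N, time in s.
With the tool pointing down it reaches from about 0.425 to 0.95 m from the base axis. Payload 16.7 kg.
Tool frame: the origin (TCP) lies at the very end of the fingers, on their centre line; the grasp point (between the pads) lies 19 mm behind it; z points along the fingers, y is the direction in which the jaws open and shut (so a half turn about z gives the same grasp; the last joint's range is limited). The gripper opens to 94 mm and grips with 3 to 60 N. Pads are 16 mm wide; open, the fingers measure 119 mm over their backs; the gripper's body (75 mm by 177 mm) begins 78 mm behind the grasp point.
Start: joints at [-84.941, 24.414, 4.234, 92.017, -1.954, 63.644, -3.845], TCP at [0.159, 0.656, 0.205] pointing down, gripper open.
Joint ranges: [-163.25, 163.25], [-28.42, 122.38], [-70.27, 78.77], [12.13, 141.07], [-58.53, 238.53], [9.26, 117.41], [-156.51, 156.51]. Speed limits (degrees/s): [108.29, 108.29, 136.94, 136.94, 172.46, 172.46, 172.46].

### API

Orientations are given as a 3x3 rotation matrix whose columns are the frame's x, y, z axes.
In Python, from cell import bot gives the robot as it stands.
- The arm moves only by the shell command python3 -m creep 'ROWS'. ROWS is JSON, a list of rows, each a list of 3 entries, a list of its own where there are three numbers: the shift along the world's x, y, z in units of 40 mm (1.0 is 40 mm), then the turn, a rotation vector about the world's x, y, z in units of 6 degrees (1.0 is 6 degrees), then the closure, from 0 (fully open) to 1 (shut). In form: [[[dx, dy, dz], [wx, wy, wz], gripper], ...]. A call has 1 to 10 rows; each row shifts and turns the commanded pose from where the row before left it; what a row does not reach is not made up. A row lasts 1/12 s, in which the tool goes at most 41.7 mm and 7.16 degrees, less where a joint would pass 70% of its speed; a pose out of reach is approached as far as the arm can. A call is refused whole if a number of a shift passes 1 or a number of a turn 1, either way. A call with a gripper value outside its range is refused whole. The fingers move at their own pace and stop on an object; the grip force is fixed at half the most. Time passes only in rows, so rows that do not move let the fingers close. It gives the time, the measured TCP pose, the force and the opening at its end, in the units of the state.
- bot.get_state(): the state, without advancing time (a new reading comes with each control period).
- bot.snapshot(name): name is "scene" or "top" or "wrist"; returns the picture (420x560x3 uint8, red, green, blue); there is no depth.
- bot.get_calibration(name): a dict with "camera_matrix" (3x3 intrinsics, pixels), "T" (4x4, takes a point from camera to world coordinates). Camera axes: x right, y up, looking along -z (the intrinsics and any distortion apply to the point x, -y, -z); pixel columns grow to the right and rows downward; lengths in m; the calibration is good to about 2 mm. A picture is of the moment at which its call begins: read the wrist's pose just before it. get_calibration takes no time and is no camera call; for the wrist camera it gives the pose at the moment of the call.
- bot.close_job(): hands the job in, once; it reports no verdict.
The state is a dict: "time": time; "q": joint angles; "qd": joint speeds; "effort": joint torques, N m; "eef_pos": TCP position; "eef_rot": TCP orientation; "force": force on the tool from outside, world axes, zero at the start; "moment": the same for the moment, N m; "width": opening from 0.0 (shut) to 1.0 (fully open).
Only numpy, scipy, OpenCV 4.12 (cv2) and the standard library are available. Lean on these libraries where they do the work, as an engineer would, in place of code of your own. Each camera call takes 0.05 s, during which the arm holds its last target.

### The job

First swing the clamp shut until its rubber pad rests against the square bottle standing in the bottle stand. Then push the bottle's safety cap down, turn it anticlockwise while pushed, and lift it off; finish while still holding the cap in the gripper, level and still, about 5 cm straight above the bottle's mouth, with the bottle left standing in the shut clamp. Leave the spice jar, the salt shaker, the mug and the glass where they are.

Things in the scene. Friction and masses are not known exactly. Their poses are not given: they have to be found in the camera images.
- stand: Bottle stand screwed to the worktop: dark base plate 120 (x) x 128 (y) x 12 mm with a 73 x 73 mm pocket of three aluminium walls 8 mm thick, rising to 52 mm, on the -x, +x and -y sides; the +y side is open and is closed by the clamp. Origin: on the worktop under the pocket's centre; z up. Its yaw varies within about 25 degrees.
- clamp_hinge (a point): Centre of the clamp's upright hinge on the stand, at stand frame (45, 52, 40) mm; axes as the stand.
- clamp_peg (a point): Centre of the top end of the clamp's upright handle, a round black peg of 16 mm diameter, reaching from 46 to 110 mm above the worktop, 150 mm from the hinge axis at the free end of the clamp bar (bar 11 mm wide, 34 to 46 mm above the worktop).
- clamp (a joint): Clamp angle in rad. 0: shut, the bar lies along the stand's -x direction from the hinge and its rubber pad touches the bottle's +y side; positive: open; at angle q the bar points along (-cos q, sin q) in the stand's frame, so the peg is at hinge + 150 mm x (-cos q, sin q). Starts 0.7 to 1.2 open. A stiff hinge (about 0.15 N m, 1 N at the peg) that stays where it is left.
- bottle: Loose grey square bottle, 70 x 70 mm, 0.6 kg, standing upright in the stand's pocket on the 12 mm base plate with 1.5 mm play. Origin: centre of its underside; z up. Body 106 mm high, shoulder to 119 mm, round neck of 30 mm diameter; mouth (top of the neck) 152 mm above the origin. Under the cap the neck carries three bayonet lugs (out to 20.6 mm radius).
- cap: Loose white safety cap, 45 g, on the bottle's neck. Origin: centre of its bottom rim; z up. Skirt of 56 mm diameter from 0 to 22 mm, then a ribbed round grip of 40 mm diameter from 22 to 46 mm (top); fingertips can push on the flat ledge round the grip, at 22 mm. At rest its origin is 140 mm above the bottle's origin; lifted 12 mm above that it is clear of the neck.
- cap_top (a point): Centre of the cap's top, 46 mm above its rim. How it works: a spring holds the cap up (3 N at rest, 10 N at the stop 7 mm down). It is locked until pushed down more than 4 mm; pushed, it turns anticlockwise seen from above. Turned between 45 and 75 degrees it is free to lift straight up; a stop lies at about 82 degrees, and it does not turn clockwise.
- spice_jar: Bystander: round spice jar with a dark lid, 41 mm diameter, 105 mm high, near the stand on its -y side. Origin: centre of its underside.
- salt_shaker: Bystander: glass salt shaker with a grey top, 44 mm diameter, 90 mm high, in front of the stand to the right. Origin: centre of its underside.
- mug: Bystander: beige mug, 82 mm wide, 114 mm with handle, 91 mm high, to the far left. Origin: centre of its underside.
- glass: Bystander: plain drinking glass, 80 mm diameter, 91 mm high, standing to the near left. Origin: centre of its underside.

How it is judged (in metres and radians):
On the way, in this order (a step that is already met when the one before it is completed fails the run):
1. the clamp is shut against the bottle (value of joint clamp below 0.07 rad), for 0.2 s.
2. the cap is pushed down, clamp still shut (z of cap in the frame of bottle below 0.1365 m and value of joint clamp below 0.07 rad), for 0.05 s.
3. the cap is lifted off above the mouth, clamp still shut (z of cap in the frame of bottle above 0.167 m and value of joint clamp below 0.07 rad), for 0.1 s.
At the end, for the whole second after the job is handed in: The gripper holds the cap (over 1 N), still, level to 0.2 rad, its rim 20 to 100 mm above the mouth and within 30 mm of it sideways, touching neither bottle nor stand; clamp shut (below 0.07 rad); bottle upright (0.1 rad) in its pocket (12 mm sideways, raised at most 6 mm) (value of joint clamp below 0.07 rad and angle between bottle's own z axis and vertical below 0.1 rad and horizontal distance between bottle and stand below 0.012 m and z of bottle in the frame of stand below 0.018 m and z of cap in the frame of bottle between 0.172 and 0.252 m and horizontal distance between cap and bottle below 0.03 m and angle between cap's own z axis and vertical below 0.2 rad and contact force between the fingers and cap above 1 N and contact force between cap and bottle below 0.05 N and contact force between cap and stand below 0.05 N and linear speed of cap below 0.03 m/s); the arm keeps its last pose, push and grip.
It fails at once if a bystander (spice jar, salt shaker, mug, glass) is moved more than 30 mm (distance of any of spice_jar, salt_shaker, mug, glass from where it was at the start of the episode above 0.03 m).
It fails at once if the bottle is pulled out of the stand or tipped (z of bottle in the frame of stand above 0.04 m or angle between bottle's own z axis and vertical above 0.35 rad).
It also fails if it takes over 56 s, if anything falls off the work surface, if the arm or the gripper's body presses on something with over 40 N, if the wrist force passes 120 N, or if a joint passes its speed limit or range.

## Working session

There is one attempt and no reset: what is moved stays moved. The work goes in short steps, Python scripts to look and compute and a shell command to move; the robot and the scene stay as the last step left them, time stands still between calls to the robot, and variables do not carry over. Pictures are saved under pics/ and viewed, and the job is handed in when it is done.

```bash
ls; mkdir -p pics
python3 - <<'E'
from cell import bot
import cv2
s=bot.get_state();print(s)
for n in("scene","top"):
    im=bot.snapshot(n);cv2.imwrite(f"pics/{n}0.png",im[:,:,::-1]);c=bot.get_calibration(n);print(n,c)
E
```

```text
pics
{'time': 0.0, 'q': array([-84.94072643,  24.44910466,   4.2327507 ,  92.04994142,
        -1.95299741,  63.64407096,  -3.84302401]), 'qd': array([ 0.09050445,  0.06715646,  0.0237889 ,  0.0630663 ,  0.01722877,
       -0.02748681, -0.04813371]), 'effort': array([ 1.61393458e-03, -9.35838890e+01,  3.66768323e+00, -4.54209924e+01,
       -4.89025447e-02,  2.00130563e-02,  1.18473208e-04]), 'eef_pos': array([0.15895649, 0.65558502, 0.20480043]), 'eef_rot': array([[-9.71853560e-01,  2.35585707e-01, -1.81029931e-04],
       [ 2.35585749e-01,  9.71852795e-01, -1.22470251e-03],
       [-1.12587963e-04, -1.23287957e-03, -9.99999234e-01]]), 'force': array([-0.49951331,  0.06151807,  0.54900103]), 'moment': array([-0.01885179, -0.04260654,  0.03437069]), 'width': 0.9979957728366998}
scene {'camera_matrix': array([[384.93342315,   0.        , 271.73195736],
       [  0.        , 384.93342315, 211.55071178],
       [  0.        ,   0.        ,   1.        ]]), 'T': array([[-0.60587994,  0.40285642, -0.68601473, -0.03363082],
       [-0.79555527, -0.30804694,  0.52172684,  0.54193439],
       [-0.00114373,  0.86186646,  0.50713401,  0.55997442],
       [ 0.        ,  0.        ,  0.        ,  1.        ]])}
top {'camera_matrix': array([[483.76681238,   0.        , 282.3136684 ],
       [  0.        , 483.76681238, 204.55815866],
       [  0.        ,   0.        ,   1.        ]]), 'T': array([[ 0.00802753,  0.99352878, -0.1132966 ,  0.42372897],
       [-0.99995304,  0.00736048, -0.00630471,  0.10542161],
       [-0.00542999,  0.11334189,  0.99354121,  1.32180154],
       [ 0.        ,  0.        ,  0.        ,  1.        ]])}
```

View pics/scene0.png

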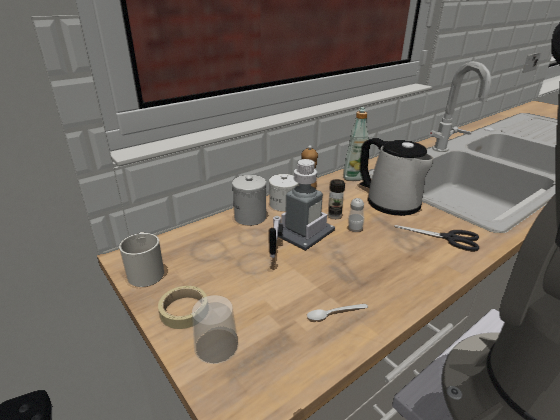

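View pics/top0.png

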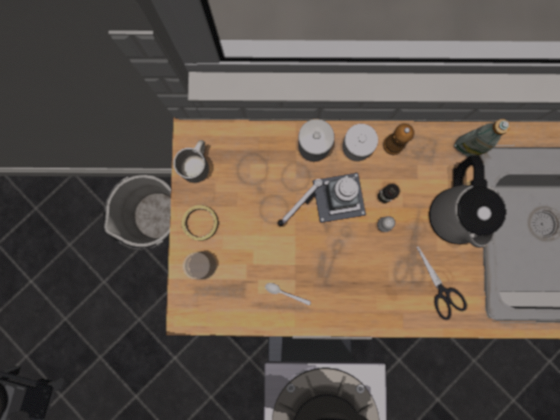

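The scene shows the stand with the bottle at about (341,195) in the top view, the hinge near (319,183) and the peg near (281,223). I'll zoom in on that area.

```bash
cat > h.py <<'E'
import numpy as np,cv2
from cell import bot
def ray(n,uv):
    c=bot.get_calibration(n);K=c["camera_matrix"];T=np.array(c["T"])
    d=np.linalg.inv(K)@np.array([uv[0],uv[1],1.]);d=np.array([d[0],-d[1],-d[2]])
    return T[:3,3],T[:3,:3]@d
def onz(n,uv,z):
    o,d=ray(n,uv);return o+d*(z-o[2])/d[2]
def proj(n,p,c=None):
    c=c or bot.get_calibration(n);T=np.array(c["T"]);q=T[:3,:3].T@(np.array(p)-T[:3,3])
    w=c["camera_matrix"]@np.array([q[0],-q[1],-q[2]]);return w[:2]/w[2]
def zoom(src,dst,x0,y0,w,h,k):
    im=cv2.imread(src)[y0:y0+h,x0:x0+w];cv2.imwrite(dst,cv2.resize(im,None,fx=k,fy=k,interpolation=cv2.INTER_CUBIC))
E
python3 - <<'E'
from h import *
zoom("pics/top0.png","pics/topz.png",265,160,140,80,5.7)
zoom("pics/scene0.png","pics/scenez.png",250,140,130,140,4.2)
E
```

```text
(no output)
```

View pics/topz.png

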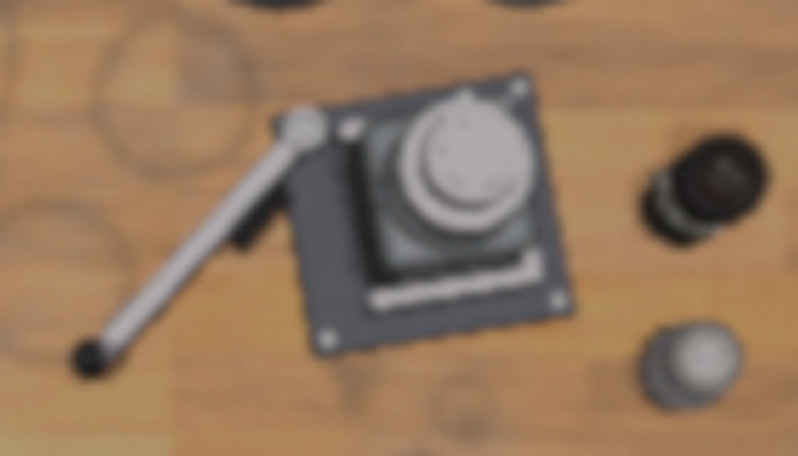

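View pics/scenez.png

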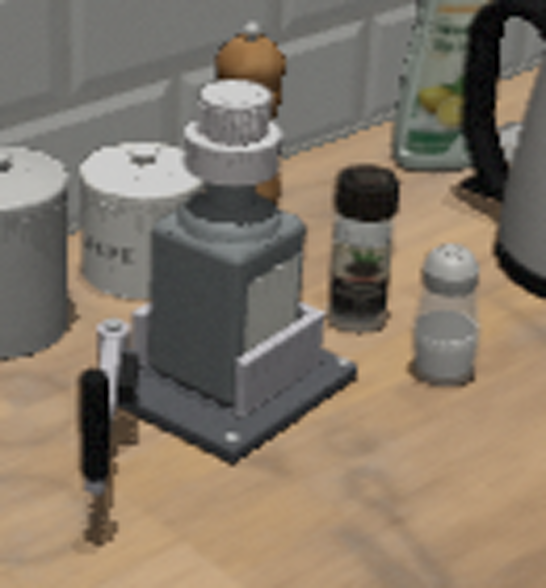

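Run:
```python
from h import *
P=lambda u,v:(265+(u+.5)/5.7-.5,160+(v+.5)/5.7-.5)
cs=np.array([onz("top",P(*p),.012) for p in[(276,117),(527,75),(575,308),(318,355)]])
print("corners",cs.round(4),"centre",cs.mean(0)); TL,TR,BR,BL=cs
print("sides",[np.linalg.norm(cs[i]-cs[i-1]).round(4) for i in range(4)])
xa=((TL-BL)+(TR-BR));ya=(TL-TR)+(BL-BR)
print("yaw",np.degrees(np.arctan2(xa[1],xa[0])),np.degrees(np.arctan2(-ya[0],ya[1])))
pt=onz("top",P(92,358),.11);h=onz("top",P(303,130),.046);ct=onz("top",P(477,157),.198);le=onz("top",P(466,163),.174)
print("peg",pt,"hinge",h,np.linalg.norm((pt-h)[:2]));print("cap",ct,le)
S=lambda u,v:(250+(u+.5)/4.2-.5,140+(v+.5)/4.2-.5)
print("scene peg",onz("scene",S(95,374),.11),"cap",onz("scene",S(234,97),.198),"hinge",onz("scene",S(113,328),.046))
print("jar",onz("top",P(722,180),.105),"salt",onz("top",P(708,355),.09))
```

```text
corners [[ 0.6411  0.0302  0.012 ]
 [ 0.6624 -0.0906  0.012 ]
 [ 0.55   -0.1124  0.012 ]
 [ 0.5266  0.0101  0.012 ]] centre [ 0.59503382 -0.04066737  0.012     ]
sides [np.float64(0.1163), np.float64(0.1226), np.float64(0.1146), np.float64(0.1247)]
yaw 10.451016012671328 10.417214957774588
peg [0.51681373 0.11673041 0.11      ] hinge [0.62940941 0.01949074 0.046     ] 0.14877278123089258
cap [ 0.59417282 -0.04185406  0.198     ] [ 0.59523084 -0.04036086  0.174     ]
scene peg [0.51686101 0.12197362 0.11      ] cap [ 0.58884493 -0.03143092  0.198     ] hinge [0.6293945  0.02228757 0.046     ]
jar [ 0.59871856 -0.16290761  0.105     ] salt [ 0.52179153 -0.15858146  0.09      ]
```

```bash
python3 -m creep '[[[0.5,-0.75,0],[0,0,-0.25],0],[[0.5,-0.75,0],[0,0,-0.25],0],[[0.5,-0.75,0],[0,0,-0.25],0],[[0.5,-0.75,0],[0,0,-0.25],0],[[0.5,-0.75,0],[0,0,-0.25],0],[[0.5,-0.75,0],[0,0,-0.25],0],[[0.5,-0.75,0],[0,0,-0.25],0],[[0.5,-0.75,0],[0,0,-0.25],0],[[0.5,-0.75,0],[0,0,-0.25],0]]'
```

```text
time: 0.85
eef_pos: [0.3396, 0.3842, 0.2054]
eef_rot: [[-0.889, 0.457, -0.0], [0.457, 0.889, -0.0], [0.0, -0.0, -1.0]]
force: [1.0, -0.3, 0.7]
width: 0.999
```

```bash
python3 -m creep '[[[0.49,-0.74,0],[0,0,-0.25],0],[[0.49,-0.74,0],[0,0,-0.25],0],[[0.49,-0.74,0],[0,0,-0.25],0],[[0.49,-0.74,0],[0,0,-0.25],0],[[0.49,-0.74,0],[0,0,-0.25],0],[[0.49,-0.74,0],[0,0,-0.25],0],[[0.49,-0.74,0],[0,0,-0.25],0],[[0.49,-0.74,0],[0,0,-0.25],0],[[0.5,-0.74,0],[0,0,-0.25],0],[[0,0,0],[0,0,0],0]]'
python3 - <<'E'
from h import *
im=bot.snapshot("wrist");cv2.imwrite("pics/w1.png",im[:,:,::-1])
print(bot.get_state()["eef_pos"],proj("wrist",(.517,.118,.11)),proj("wrist",(.594,-.041,.198)),proj("wrist",(.63,.0186,.046)), bot.get_calibration("wrist"))
E
```

```text
time: 1.68
eef_pos: [0.5185, 0.1134, 0.2057]
eef_rot: [[-0.753, 0.658, 0.001], [0.658, 0.753, -0.002], [-0.002, -0.0, -1.0]]
force: [-0.8, -0.8, -1.3]
width: 0.999
[0.51705049 0.11625753 0.20535365] [286.97556322 211.21678   ] [200.92610022 431.91822117] [285.7247377  310.70004284] {'camera_matrix': array([[291.21983999,   0.        , 285.70660072],
       [  0.        , 291.21983999, 210.6989871 ],
       [  0.        ,   0.        ,   1.        ]]), 'T': array([[ 6.54159104e-01, -7.33349658e-01, -1.85132780e-01,
         4.63707904e-01],
       [ 7.56356413e-01,  6.33962919e-01,  1.61294741e-01,
         1.62800554e-01],
       [-9.18125571e-04, -2.45538789e-01,  9.69386332e-01,
         3.82800264e-01],
       [ 0.00000000e+00,  0.00000000e+00,  0.00000000e+00,
         1.00000000e+00]])}
```

View pics/w1.png

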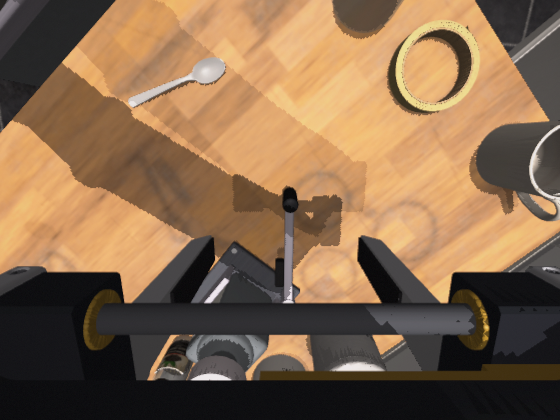

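Run:
```python
from h import *
zoom("pics/w1.png","pics/w1z.png",250,170,80,60,9)
print(onz("wrist",(290,204),.11), onz("wrist",(290,207),.11))
```

```text
[0.51348312 0.12487318 0.11      ] [0.51573171 0.1229426  0.11      ]
```

View pics/w1z.png

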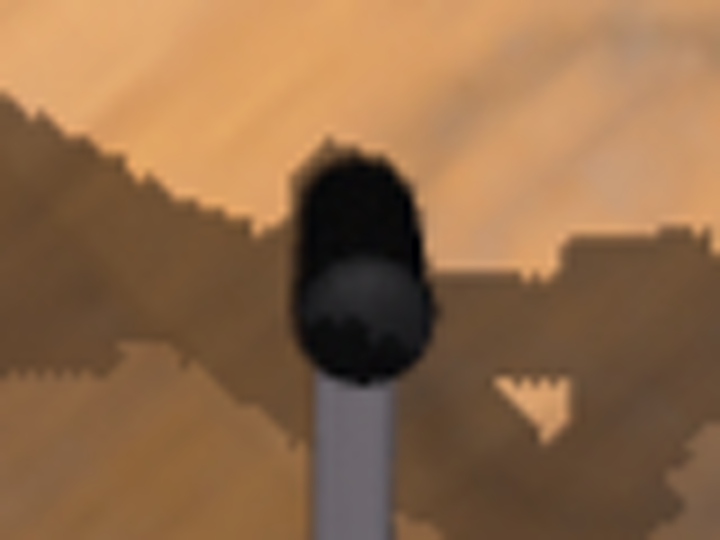

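The wrist view shows the peg's top at (290,205), which is about (0.515, 0.124) and within 5 mm of the other views. The open fingers straddle it, so I'll descend and cage it.

```bash
python3 -m creep '[[[0,0.12,-0.5],[0,0,0],0],[[0,0,-0.5],[0,0,0],0],[[0,0,-0.5],[0,0,0],0],[[0,0,-0.5],[0,0,0],0],[[0,0,-0.5],[0,0,0],0],[[0,0,-0.5],[0,0,0],0],[[0,0,-0.25],[0,0,0],0],[[0,0,0],[0,0,0],0.4],[[0,0,0],[0,0,0],0.65],[[0,0,0],[0,0,0],0.65]]'
python3 - <<'E'
from h import *
im=bot.snapshot("wrist");cv2.imwrite("pics/w2.png",im[:,:,::-1])
E
```

```text
time: 2.57
eef_pos: [0.5163, 0.1247, 0.0764]
eef_rot: [[-0.759, 0.651, 0.001], [0.651, 0.759, 0.0], [-0.0, 0.001, -1.0]]
force: [0.1, 0.6, 0.1]
width: 0.825
```

View pics/w2.png

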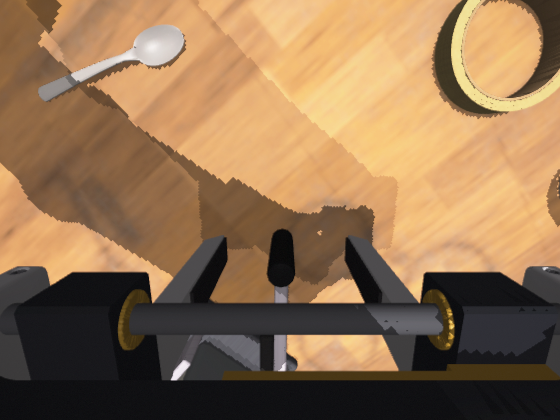

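```bash
python3 -m creep '[[[0,0,0],[0,0,0],0.65],[[0,0,0],[0,0,0],0.65],[[0,0,0],[0,0,0],0.65],[[0,0,0],[0,0,0],0.65]]'
python3 - <<'E'
from h import *
im=bot.snapshot("wrist");cv2.imwrite("pics/w3.png",im[:,:,::-1])
s=bot.get_state();p=s["eef_pos"]
print(p,onz("wrist",(281,268),.11),proj("wrist",(p[0],p[1],.11)))
E
```

```text
time: 2.95
eef_pos: [0.5159, 0.1244, 0.0758]
eef_rot: [[-0.759, 0.651, 0.0], [0.651, 0.759, 0.0], [-0.0, 0.0, -1.0]]
force: [-0.1, -0.9, -0.5]
width: 0.497
[0.51592802 0.12443298 0.07569395] [0.51208987 0.12459852 0.11      ] [285.43981833 273.19854696]
```

View pics/w3.png

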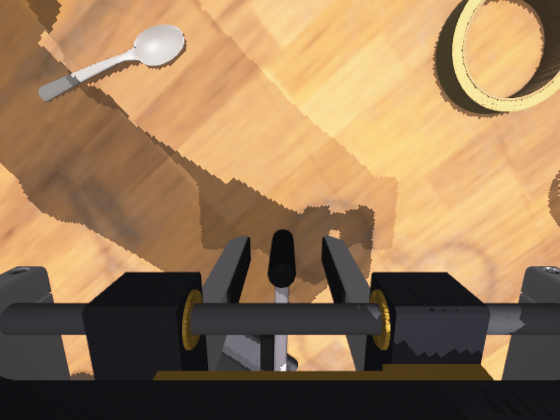

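Run:
```python
from h import *
H=np.array([.630,.019]);p=np.array([.5159,.1244])
t0=np.degrees(np.arctan2(*(p-H)[::-1]));print(t0)
for k in range(1,19):
    t=np.radians(t0+3*k);r=.155+(.150-.155)*k/18;n=H+r*np.array([np.cos(t),np.sin(t)]);print(k,((n-p)/.04).round(2),n.round(4));p=n
```

```text
137.26976080971974
1 [-0.12 -0.16] [0.511  0.1179]
2 [-0.12 -0.16] [0.5062 0.1114]
3 [-0.11 -0.17] [0.5018 0.1046]
4 [-0.1  -0.17] [0.4977 0.0976]
5 [-0.09 -0.18] [0.494  0.0905]
6 [-0.08 -0.18] [0.4907 0.0831]
7 [-0.07 -0.19] [0.4878 0.0757]
8 [-0.06 -0.19] [0.4853 0.0681]
9 [-0.05 -0.19] [0.4832 0.0603]
10 [-0.04 -0.2 ] [0.4815 0.0525]
11 [-0.03 -0.2 ] [0.4802 0.0447]
12 [-0.02 -0.2 ] [0.4794 0.0368]
13 [-0.01 -0.2 ] [0.4789 0.0288]
14 [-0.  -0.2] [0.4789 0.0209]
15 [ 0.01 -0.2 ] [0.4793 0.013 ]
16 [ 0.02 -0.2 ] [0.4801 0.0052]
17 [ 0.03 -0.19] [ 0.4813 -0.0026]
18 [ 0.04 -0.19] [ 0.4829 -0.0103]
```

```bash
python3 -m creep '[[[-0.12,-0.16,0],[0,0,0.5],0.65],[[-0.12,-0.16,0],[0,0,0.5],0.65],[[-0.11,-0.17,0],[0,0,0.5],0.65],[[-0.1,-0.17,0],[0,0,0.5],0.65],[[-0.09,-0.18,0],[0,0,0.5],0.65],[[-0.08,-0.18,0],[0,0,0.5],0.65],[[-0.07,-0.19,0],[0,0,0.5],0.65],[[-0.06,-0.19,0],[0,0,0.5],0.65],[[-0.05,-0.19,0],[0,0,0.5],0.65]]'
python3 -m creep '[[[-0.04,-0.2,0],[0,0,0.5],0.65],[[-0.03,-0.2,0],[0,0,0.5],0.65],[[-0.02,-0.2,0],[0,0,0.5],0.65],[[-0.01,-0.2,0],[0,0,0.5],0.65],[[0,-0.2,0],[0,0,0.5],0.65],[[0.01,-0.2,0],[0,0,0.5],0.65],[[0.02,-0.2,0],[0,0,0.5],0.65]]'
python3 - <<'E'
from h import *
im=bot.snapshot("wrist");cv2.imwrite("pics/w4.png",im[:,:,::-1])
s=bot.get_state();print(s["eef_pos"],s["force"])
E
```

```text
time: 3.75
eef_pos: [0.4835, 0.0606, 0.0755]
eef_rot: [[-0.972, 0.233, -0.0], [0.233, 0.972, 0.0], [0.0, 0.0, -1.0]]
force: [-1.4, 1.7, 0.9]
width: 0.35
time: 4.33
eef_pos: [0.4807, 0.0045, 0.0755]
eef_rot: [[-0.991, -0.131, -0.001], [-0.131, 0.991, 0.0], [0.001, 0.0, -1.0]]
force: [-1.1, 1.6, -1.1]
width: 0.348
[0.48086143 0.0030127  0.07553839] [-0.92983517 -2.5020965  -0.08448206]
```

View pics/w4.png

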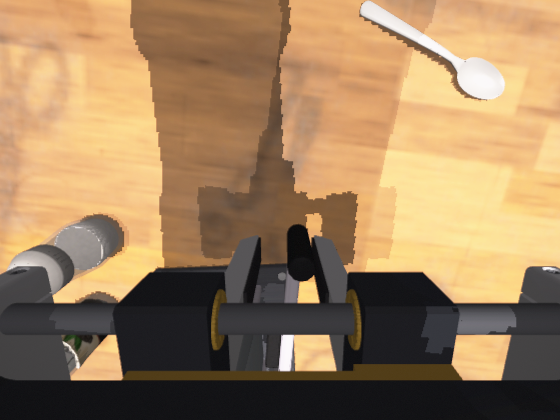

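```bash
python3 -m creep '[[[0.02,-0.1,0],[0,0,0.2],0.65],[[0.02,-0.1,0],[0,0,0.2],0.65],[[0.02,-0.08,0],[0,0,0.2],0.65],[[0.02,-0.08,0],[0,0,0],0.65]]';python3 -m creep '[[[0,-0.06,0],[0,0,0],0.65],[[0,0,0],[0,0,0],0.65]]'
```

```text
time: 4.72
eef_pos: [0.4841, -0.0095, 0.0755]
eef_rot: [[-0.982, -0.19, -0.0], [-0.19, 0.982, 0.0], [0.0, 0.0, -1.0]]
force: [-1.0, 0.9, -0.3]
width: 0.347
time: 4.88
eef_pos: [0.4843, -0.0124, 0.0755]
eef_rot: [[-0.982, -0.189, 0.0], [-0.189, 0.982, -0.0], [-0.0, -0.0, -1.0]]
force: [-0.0, 1.7, -0.7]
width: 0.348
```

```bash
python3 -m creep '[[[0,-0.08,0],[0,0,0],0.65],[[0,0,0],[0,0,0],0.65]]';python3 -m creep '[[[0.01,-0.08,0],[0,0,0],0.65],[[0,0,0],[0,0,0],0.65]]';python3 -c "
from h import *
im=bot.snapshot('top');cv2.imwrite('pics/t5.png',im[:,:,::-1]);zoom('pics/t5.png','pics/t5z.png',265,160,140,80,5.7)
print(bot.get_state()['force'])"
```

```text
time: 5.05
eef_pos: [0.4845, -0.0154, 0.0755]
eef_rot: [[-0.982, -0.19, 0.0], [-0.19, 0.982, 0.0], [-0.0, -0.0, -1.0]]
force: [-0.5, -0.0, 0.7]
width: 0.354
time: 5.22
eef_pos: [0.4848, -0.0177, 0.0755]
eef_rot: [[-0.982, -0.191, 0.0], [-0.191, 0.982, 0.001], [-0.0, 0.001, -1.0]]
force: [-0.8, 7.6, 0.4]
width: 0.349
[-0.4964632   8.09925987 -0.22611065]
```

View pics/t5z.png

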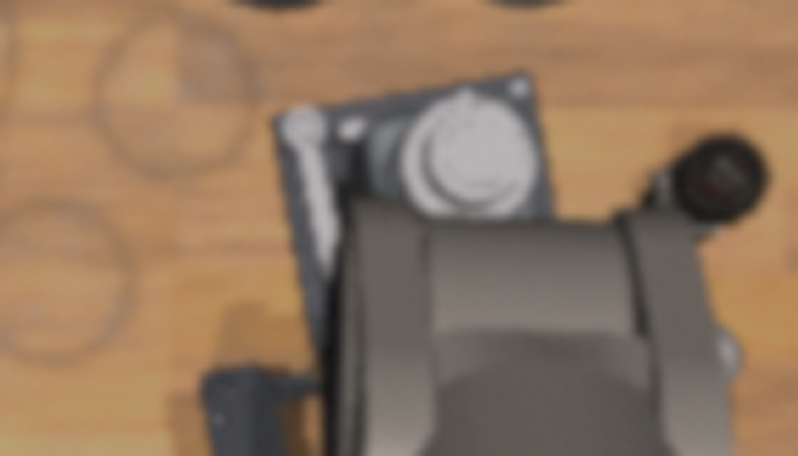

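```bash
python3 -m creep '[[[0,-0.04,0],[0,0,0],0.65],[[0,-0.03,0],[0,0,0],0.65],[[0,0,0],[0,0,0],0.65],[[0,0,0],[0,0,0],0.65]]'
```

```text
time: 5.6
eef_pos: [0.4848, -0.0184, 0.0755]
eef_rot: [[-0.981, -0.192, 0.0], [-0.192, 0.981, 0.003], [-0.001, 0.003, -1.0]]
force: [0.8, 20.3, -1.6]
width: 0.353
```

```bash
python3 -m creep '[[[0,0.1,0],[0,0,0],0.65],[[0,0.1,0],[0,0,0],0.65],[[0,0,0.4],[0,0,0],0.65],[[0,0,0.8],[0,0,0],0.65],[[0,0,0.8],[0,0,0],0.65],[[0,0,0.8],[0,0,0],0.3],[[0,0,0.8],[0,0,0],0],[[0,0,0.8],[0,0,0],0],[[0,0,0.3],[0,0,0],0],[[0,0,0],[0,0,0],0]]'; python3 -c "
from h import *
im=bot.snapshot('wrist');cv2.imwrite('pics/w6.png',im[:,:,::-1])
im=bot.snapshot('scene');cv2.imwrite('pics/s6.png',im[:,:,::-1]);zoom('pics/s6.png','pics/s6z.png',230,140,150,140,4)
s=bot.get_state();print(s['q'],s['eef_pos'],proj('wrist',(.595,-.041,.198)))"
```

```text
time: 6.43
eef_pos: [0.486, -0.0135, 0.2666]
eef_rot: [[-0.982, -0.19, 0.005], [-0.19, 0.982, 0.001], [-0.005, -0.0, -1.0]]
force: [0.4, -0.7, -0.7]
width: 0.668
[-23.00328523   2.79908391  17.76095828 112.4716334   -0.94211326
  64.83997113  96.09425509] [ 0.48452107 -0.01340461  0.26333023] [235.11777507 324.97537377]
```

View pics/w6.png

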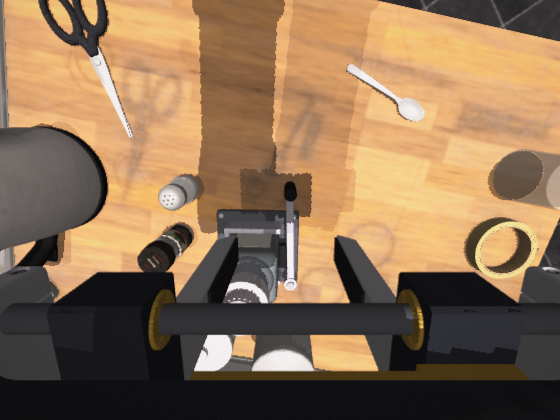

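View pics/s6z.png

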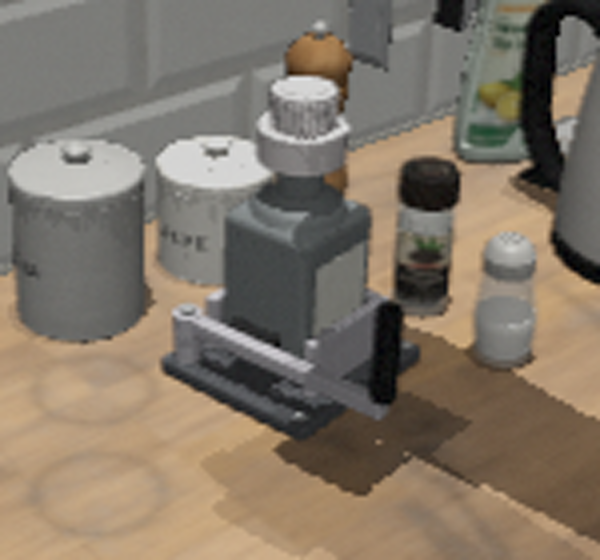

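```bash
python3 -c "
from h import *
p=onz('wrist',(291,195),.11);h=onz('wrist',(290,285),.046);print(p,h,190.4-np.degrees(np.arctan2(*(p-h)[:2][::-1]))%360)
q=proj('scene',(.595,-.042,.198));print(q,(q-[230,140])*4)
q=proj('scene',(.630,.0186,.046));print((q-[230,140])*4)
print(onz('scene',(230+305/4,140+93/4),.198))
im=cv2.imread('pics/w6.png');cv2.imwrite('pics/w6z.png',cv2.resize(im[170:310,200:330],None,fx=4,fy=4))
"
```

```text
[ 0.47759363 -0.00848167  0.11      ] [0.62421149 0.02047074 0.046     ] -0.7704004624359868
[306.9363812 160.830341 ] [307.74552479  83.32136399]
[190.0462548  308.65045097]
[ 0.58515269 -0.03103323  0.198     ]
```

View pics/w6z.png

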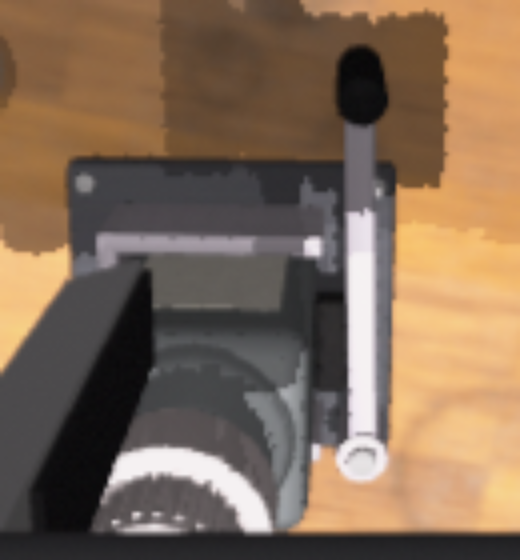

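The clamp reads about -0.8° from the wrist view, so it is shut. The bar lies along the stand's edge and the bottle is upright. Next I'll move over the cap and pre-turn clockwise.

```bash
python3 -m creep '[[[0.27,-0.07,0],[0,0,-1],0],[[0.27,-0.07,0],[0,0,-1],0],[[0.27,-0.07,0],[0,0,-1],0],[[0.27,-0.07,0],[0,0,-1],0],[[0.27,-0.07,0],[0,0,-1],0],[[0.27,-0.07,0],[0,0,-1],0],[[0.27,-0.07,0],[0,0,-1],0],[[0.27,-0.07,0],[0,0,-1],0],[[0.27,-0.07,0],[0,0,-1],0],[[0.27,-0.07,0],[0,0,-1],0]]';python3 -m creep '[[[0.05,-0.01,0],[0,0,-0.5],0],[[0,0,0],[0,0,0],0],[[0,0,0],[0,0,0],0]]'; python3 -c "
from h import *
im=bot.snapshot('wrist');cv2.imwrite('pics/w7.png',im[:,:,::-1])
im=bot.snapshot('top');cv2.imwrite('pics/t7.png',im[:,:,::-1]);zoom('pics/t7.png','pics/t7z.png',265,120,160,120,5)
s=bot.get_state();print(s['q'],s['eef_pos'],proj('wrist',(.595,-.041,.198)))"
```

```text
time: 7.37
eef_pos: [0.5924, -0.0416, 0.2616]
eef_rot: [[-0.652, 0.759, -0.003], [0.759, 0.652, -0.001], [0.001, -0.003, -1.0]]
force: [0.3, -0.2, 0.5]
width: 0.999
time: 7.62
eef_pos: [0.5939, -0.0417, 0.262]
eef_rot: [[-0.617, 0.787, -0.002], [0.787, 0.617, -0.001], [0.001, -0.002, -1.0]]
force: [0.5, 0.5, -0.6]
width: 1.003
[-23.41202505  15.1320449   26.0863135   99.81664486  -7.16012266
  66.77010394  42.8159324 ] [ 0.59400439 -0.04166304  0.26271942] [286.92343232 221.5659295 ]
```

View pics/w7.png

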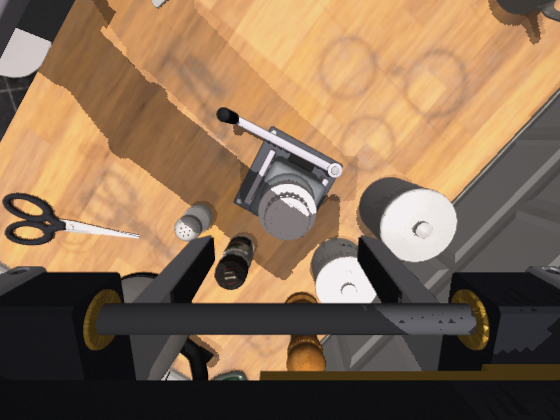

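View pics/t7z.png

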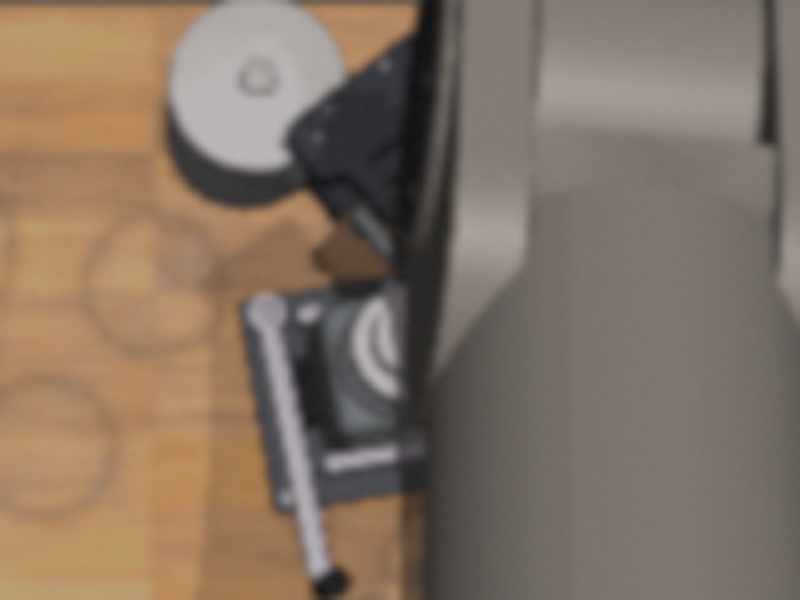

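```bash
python3 -c "
from h import *
print(onz('wrist',(288,217.5),.198))"; python3 -m creep '[[[0,0,-0.3],[0,0,0],0],[[0,0,-0.3],[0,0,0],0],[[0,0,-0.3],[0,0,0],0],[[0,0,-0.3],[0,0,0],0],[[0,0,-0.3],[0,0,0],0],[[0,0,-0.3],[0,0,0],0],[[0,0,-0.3],[0,0,0],0],[[0,0,0],[0,0,0],0],[[0,0,0],[0,0,0],0]]'; python3 -c "
from h import *
im=bot.snapshot('scene');cv2.imwrite('pics/s8.png',im[:,:,::-1]);zoom('pics/s8.png','pics/s8z.png',230,120,150,140,4)
"
```

```text
[ 0.59346895 -0.03755684  0.198     ]
time: 8.47
eef_pos: [0.5943, -0.0417, 0.1787]
eef_rot: [[-0.615, 0.788, -0.001], [0.788, 0.615, -0.0], [0.001, -0.001, -1.0]]
force: [-0.6, -1.0, -0.8]
width: 0.997
```

View pics/s8z.png

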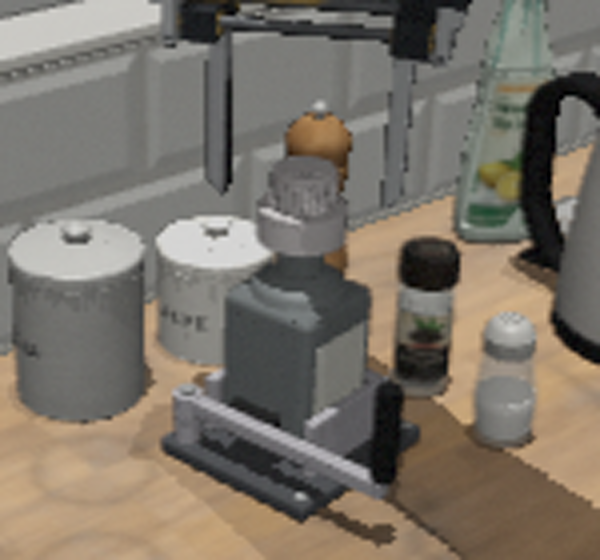

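```bash
python3 -c "
from h import *
s=bot.get_state();p=s['eef_pos'];y=s['eef_rot'][:,1]
for k in(-.047,.047,0): print((proj('scene',p+k*y)-[230,120])*4)
for a in [(.5943,-.0417),(.5935,-.0376),(.590,-.035)]:
  print(a,[((proj('scene',(*a,z))-[230,120])*4).round(1) for z in(.198,.174,.152)])
"; python3 -c "
from h import *
zoom('pics/s8.png','pics/s8zz.png',275,130,70,60,10)"
```

```text
[384.1677951  200.21225906]
[230.3002544  184.15871814]
[306.37719898 192.09609296]
(0.5943, -0.0417) [array([308.2, 163.8]), array([306.4, 200.7]), array([304.7, 233.6])]
(0.5935, -0.0376) [array([303.9, 165.9]), array([302.2, 202.8]), array([300.6, 235.8])]
(0.59, -0.035) [array([304.6, 168.8]), array([302.8, 205.8]), array([301.2, 238.9])]
```

View pics/s8zz.png

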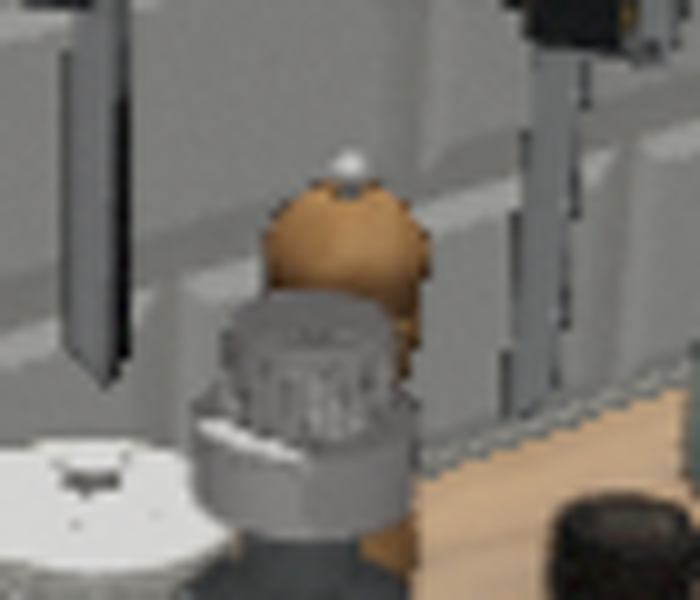

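The scene and wrist views both put the cap near (0.592, -0.0375), and the top view looks biased by about 4 mm. I'll shift the gripper to that point and close.

```bash
python3 -m creep '[[[-0.06,0.1,0],[0,0,0],0.3],[[0,0,0],[0,0,0],0.5],[[0,0,0],[0,0,0],0.5],[[0,0,0],[0,0,0],0.5],[[0,0,0],[0,0,0],0.5],[[0,0,0],[0,0,0],0.5],[[0,0,0],[0,0,0],0.5]]';python3 -c "
from h import *
im=bot.snapshot('scene');cv2.imwrite('pics/s9.png',im[:,:,::-1]);zoom('pics/s9.png','pics/s9z.png',275,130,70,60,10)
im=bot.snapshot('wrist');cv2.imwrite('pics/w9.png',im[:,:,::-1])
"
```

```text
time: 9.1
eef_pos: [0.5922, -0.0377, 0.1795]
eef_rot: [[-0.615, 0.788, 0.0], [0.788, 0.615, -0.0], [-0.0, -0.0, -1.0]]
force: [0.7, 1.1, -0.3]
width: 0.542
```

View pics/s9z.png

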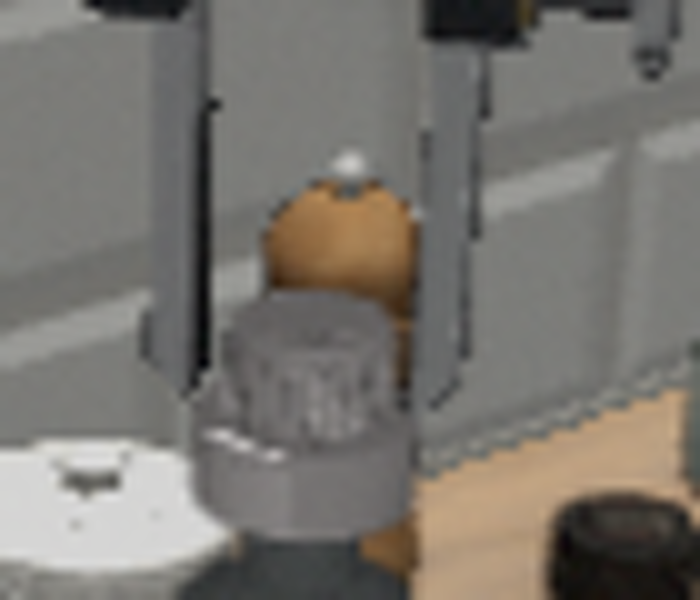

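View pics/w9.png

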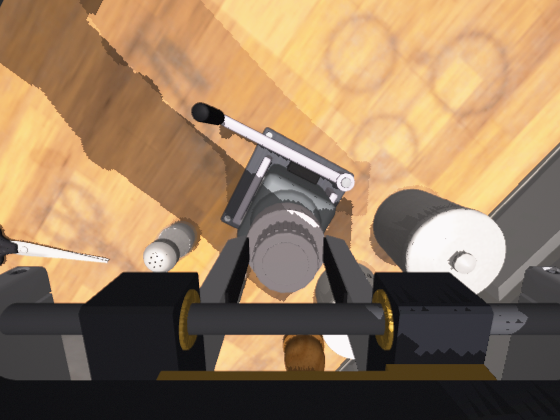

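```bash
python3 -c "
from h import *
s=bot.get_state();p=s['eef_pos'];x=s['eef_rot'][:,0];y=s['eef_rot'][:,1]
c=onz('wrist',(286,263),.198);print(p,c,'along x,y tool',(c-p)@x,(c-p)@y,proj('wrist',(p[0],p[1],.198)))
for k in(-20,-16,0,16,20):print(k,proj('wrist',np.array([p[0],p[1],.198])+k/1000*x))
zoom('pics/w9.png','pics/w9z.png',200,190,170,110,4.7)
"
```

```text
[ 0.59224889 -0.03762435  0.17949025] [ 0.59329748 -0.0384304   0.198     ] along x,y tool -0.0012802979081870112 0.0003307848908865088 [285.44242165 260.98555728]
-20 [285.39591362 291.61494081]
-16 [285.40500753 285.62584959]
0 [285.44242165 260.98555728]
16 [285.48158472 235.19343374]
20 [285.49166322 228.55590895]
```

View pics/w9z.png

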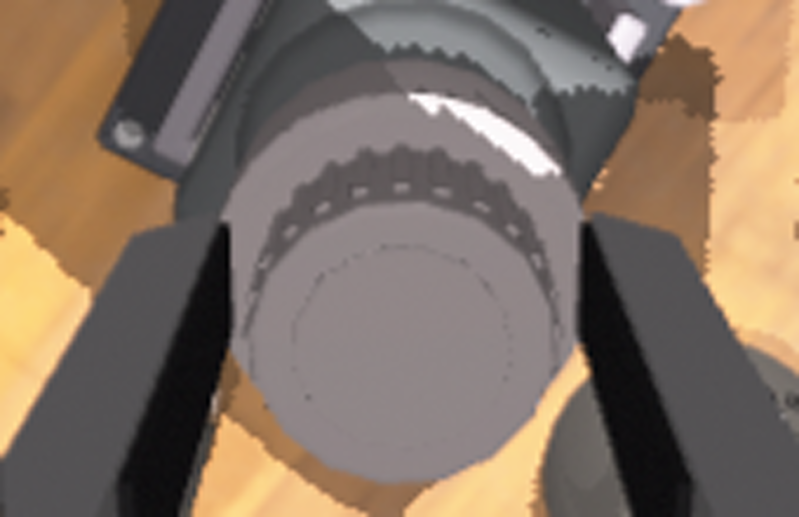

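The cap's top circle is centred at (285.5, 263) and the TCP axis projects to (285.4, 261), so they agree within 2 mm. I'll lower slightly and grip.

```bash
python3 -m creep '[[[0,0,-0.06],[0,0,0],0.5],[[0,0,0],[0,0,0],1],[[0,0,0],[0,0,0],1],[[0,0,0],[0,0,0],1],[[0,0,0],[0,0,0],1],[[0,0,0],[0,0,0],1]]'
```

```text
time: 9.7
eef_pos: [0.592, -0.0377, 0.1768]
eef_rot: [[-0.615, 0.788, -0.001], [0.788, 0.615, -0.0], [0.0, -0.0, -1.0]]
force: [-0.7, -0.1, -4.9]
width: 0.418
```

```bash
python3 -m creep '[[[0,0,0],[0,0,0],1],[[0,0,0],[0,0,0],1]]';python3 -m creep '[[[0,0,-0.05],[0,0,0],1],[[0,0,-0.05],[0,0,0],1],[[0,0,0],[0,0,0],1],[[0,0,0],[0,0,0],1]]';python3 -m creep '[[[0,0,-0.04],[0,0,0],1],[[0,0,0],[0,0,0],1],[[0,0,0],[0,0,0],1]]'
```

```text
time: 9.87
eef_pos: [0.592, -0.0376, 0.1768]
eef_rot: [[-0.615, 0.788, -0.001], [0.788, 0.615, -0.0], [0.0, -0.0, -1.0]]
force: [0.6, -1.1, -5.0]
width: 0.418
time: 10.2
eef_pos: [0.5923, -0.0377, 0.1733]
eef_rot: [[-0.615, 0.788, 0.0], [0.788, 0.615, 0.0], [-0.0, 0.0, -1.0]]
force: [-3.6, -0.6, 6.0]
width: 0.421
time: 10.45
eef_pos: [0.5924, -0.0377, 0.1719]
eef_rot: [[-0.615, 0.788, 0.0], [0.788, 0.615, 0.0], [-0.0, 0.0, -1.0]]
force: [-4.1, -0.5, 7.4]
width: 0.415
```

```bash
python3 -m creep '[[[0,0,-0.04],[0,0,0],1],[[0,0,0],[0,0,0],1],[[0,0,0],[0,0,0],1],[[0,0,0],[0,0,0],1]]'; python3 -c "
from h import *
im=bot.snapshot('wrist');cv2.imwrite('pics/w10.png',im[:,:,::-1])
s=bot.get_state();print(s['force'],s['q'],s['eef_pos'])"
```

```text
time: 10.78
eef_pos: [0.5925, -0.0377, 0.1704]
eef_rot: [[-0.615, 0.788, 0.001], [0.788, 0.615, 0.0], [-0.0, 0.001, -1.0]]
force: [-4.1, 0.8, 8.8]
width: 0.42
[-4.17294152 -0.07290371  8.51436447] [-22.29397452  19.94319217  24.75631052 105.95769131  -9.91776018
  56.17537809  44.66503205] [ 0.59241772 -0.03766511  0.17042285]
```

View pics/w10.png

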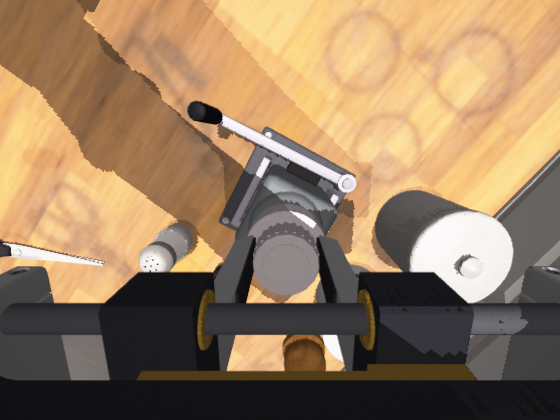

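```bash
python3 -m creep '[[[0,0,-0.01],[0,0,0.4],1],[[0,0,0],[0,0,0.4],1],[[0,0,0],[0,0,0.4],1],[[0,0,0],[0,0,0.4],1],[[0,0,0],[0,0,0.4],1],[[0,0,0],[0,0,0.4],1],[[0,0,0],[0,0,0.4],1],[[0,0,0],[0,0,0],1]]'; python3 -c "
from h import *
im=bot.snapshot('wrist');cv2.imwrite('pics/w11.png',im[:,:,::-1])
s=bot.get_state();print(s['force'],s['moment'],s['q'],s['eef_pos'])"
```

```text
time: 11.5
eef_pos: [0.593, -0.0378, 0.1703]
eef_rot: [[-0.818, 0.575, 0.002], [0.575, 0.818, 0.0], [-0.001, 0.001, -1.0]]
force: [-1.9, -0.8, 8.8]
width: 0.419
[-1.13886872 -0.71567602  8.8528238 ] [-2.47731738e-01  4.65802067e-01  4.15475125e-05] [-19.55537679  19.59949026  21.26170239 105.79282524  -8.44343141
  56.03754427  60.1102798 ] [ 0.59297845 -0.03784667  0.17031845]
```

View pics/w11.png

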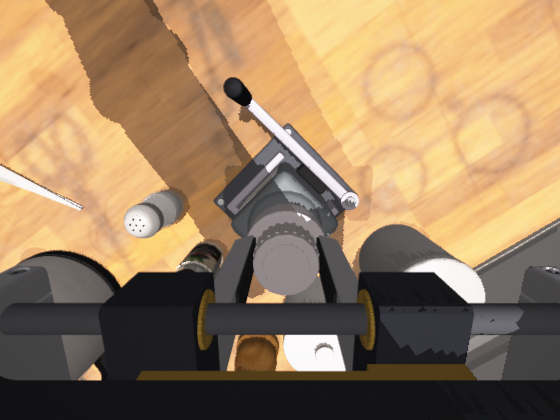

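```bash
python3 -m creep '[[[0,0,0],[0,0,0.5],1],[[0,0,0],[0,0,0.5],1],[[0,0,0],[0,0,0.5],1],[[0,0,0],[0,0,0.5],1],[[0,0,0],[0,0,0.5],1],[[0,0,0],[0,0,0.5],1],[[0,0,0],[0,0,0.5],1],[[0,0,0],[0,0,0],1]]';python3 -m creep '[[[0,0,0],[0,0,0.5],1],[[0,0,0],[0,0,0.5],1],[[0,0,0],[0,0,0.5],1],[[0,0,0],[0,0,0.5],1],[[0,0,0],[0,0,0.5],1],[[0,0,0],[0,0,0.5],1],[[0,0,0],[0,0,0.5],1],[[0,0,0],[0,0,0.4],1],[[0,0,0],[0,0,0],1],[[0,0,0],[0,0,0],1]]'; python3 -c "
from h import *
s=bot.get_state();print(s['force'],s['moment'],s['q'],s['eef_rot'][:,1])
im=bot.snapshot('wrist');cv2.imwrite('pics/w12.png',im[:,:,::-1])"
```

```text
time: 12.22
eef_pos: [0.5924, -0.038, 0.1701]
eef_rot: [[-0.97, 0.243, 0.001], [0.243, 0.97, 0.0], [-0.001, 0.0, -1.0]]
force: [-3.9, -1.5, 9.4]
width: 0.417
time: 13.05
eef_pos: [0.5925, -0.0385, 0.1702]
eef_rot: [[-0.987, -0.159, 0.001], [-0.159, 0.987, -0.001], [-0.001, -0.001, -1.0]]
force: [-4.3, -3.5, 9.1]
width: 0.42
[-4.25682452 -3.50642684  9.13653163] [-8.02566824e-01  9.27759178e-01 -1.05300294e-04] [-12.59990817  19.00280871  12.52292299 105.41120575  -4.84471914
  56.05303099 101.1150468 ] [-1.58988528e-01  9.87280208e-01 -6.62062612e-04]
```

View pics/w12.png

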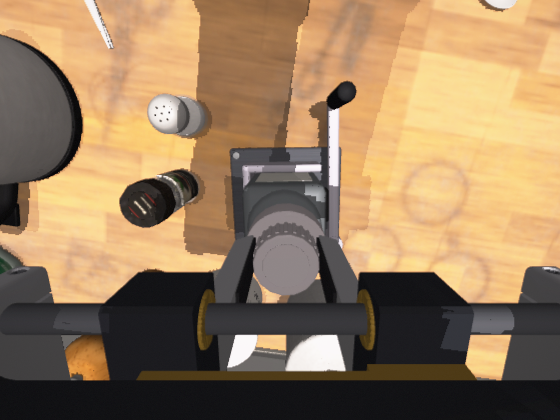

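```bash
python3 -m creep '[[[0,0,0.06],[0,0,0],1],[[0,0,0.06],[0,0,0],1],[[0,0,0.06],[0,0,0],1],[[0,0,0.06],[0,0,0],1],[[0,0,0],[0,0,0],1]]';python3 -c "
from h import *
im=bot.snapshot('scene');cv2.imwrite('pics/s13.png',im[:,:,::-1]);zoom('pics/s13.png','pics/s13z.png',230,120,150,140,4)"
```

```text
time: 13.52
eef_pos: [0.5923, -0.0378, 0.1794]
eef_rot: [[-0.987, -0.159, 0.0], [-0.159, 0.987, -0.0], [-0.0, -0.0, -1.0]]
force: [-1.5, -3.1, 2.5]
width: 0.42
```

View pics/s13z.png

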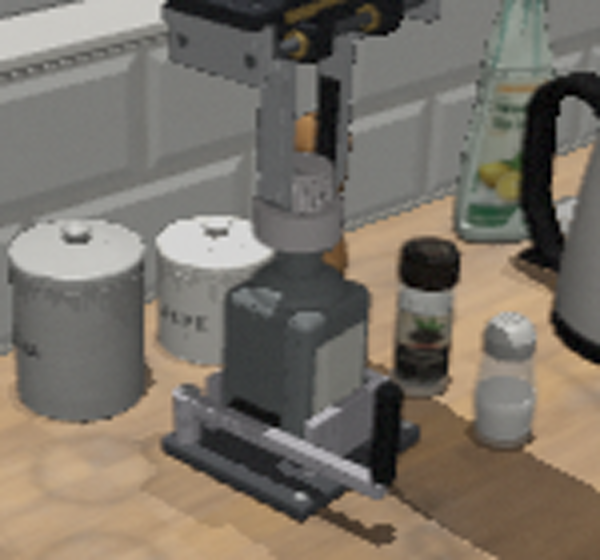

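```bash
python3 -m creep '[[[0,0,0.08],[0,0,0],1],[[0,0,0.08],[0,0,0],1],[[0,0,0],[0,0,0],1]]';python3 -c "
from h import *
im=bot.snapshot('scene');cv2.imwrite('pics/s14.png',im[:,:,::-1]);zoom('pics/s14.png','pics/s14z.png',230,120,150,140,4)"
```

```text
time: 13.82
eef_pos: [0.5924, -0.0375, 0.186]
eef_rot: [[-0.987, -0.159, 0.001], [-0.159, 0.987, 0.0], [-0.001, -0.0, -1.0]]
force: [-1.4, -2.4, 1.0]
width: 0.418
```

View pics/s14z.png

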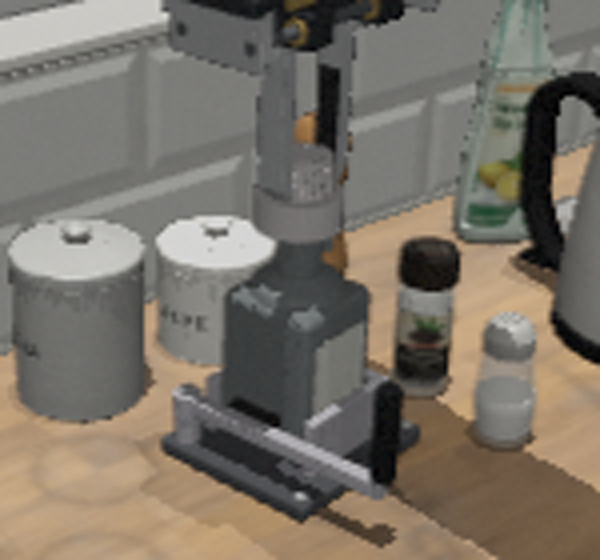

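```bash
python3 -m creep '[[[0,0,0.1],[0,0,0],1],[[0,0,0.1],[0,0,0],1],[[0,0,0.1],[0,0,0],1],[[0,0,0.2],[0,0,0],1],[[0,0,0.2],[0,0,0],1],[[0,0,0.2],[0,0,0],1],[[0,0,0.2],[0,0,0],1],[[0,0,0.2],[0,0,0],1],[[0,0,0],[0,0,0],1],[[0,0,0],[0,0,0],1]]';python3 -c "
from h import *
im=bot.snapshot('scene');cv2.imwrite('pics/s15.png',im[:,:,::-1]);zoom('pics/s15.png','pics/s15z.png',230,100,150,150,4)
im=bot.snapshot('wrist');cv2.imwrite('pics/w15.png',im[:,:,::-1])"
```

```text
time: 14.7
eef_pos: [0.5924, -0.0376, 0.238]
eef_rot: [[-0.987, -0.159, 0.001], [-0.159, 0.987, 0.0], [-0.001, -0.0, -1.0]]
force: [-0.1, -0.1, -1.7]
width: 0.418
```

View pics/s15z.png

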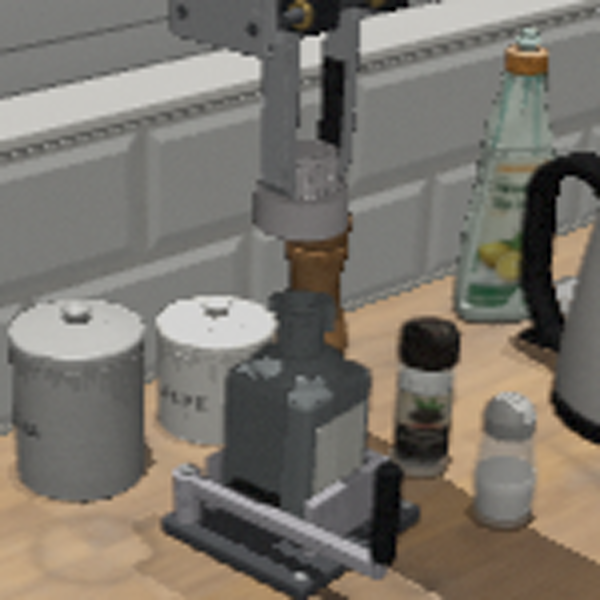

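View pics/w15.png

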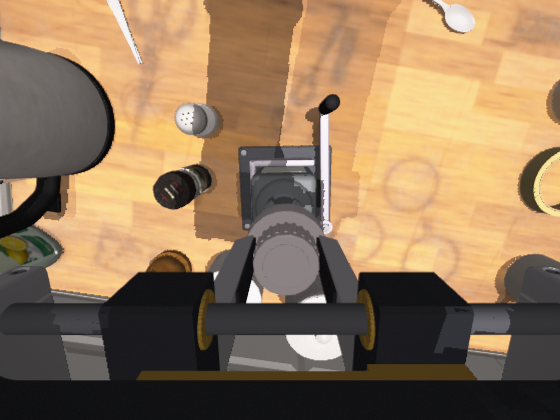

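```bash
python3 -c "
from h import *
p=onz('wrist',(329,103),.11);h=onz('wrist',(326,227),.046);print(p,h,190.4-np.degrees(np.arctan2(*(p-h)[:2][::-1]))%360)
zoom('pics/w15.png','pics/w15z.png',220,80,130,160,3.7)";python3 -m creep '[[[0,0,0],[0,0,0],1],[[0,0,0],[0,0,0],1],[[0,0,0],[0,0,0],1]]'
```

```text
[ 0.48298727 -0.01203314  0.11      ] [0.62733734 0.02231512 0.046     ] -2.9846838851012194
time: 15.05
eef_pos: [0.5921, -0.0377, 0.2371]
eef_rot: [[-0.987, -0.159, -0.001], [-0.159, 0.987, -0.0], [0.001, -0.0, -1.0]]
force: [-0.0, 0.4, -0.3]
width: 0.419
```

View pics/w15z.png

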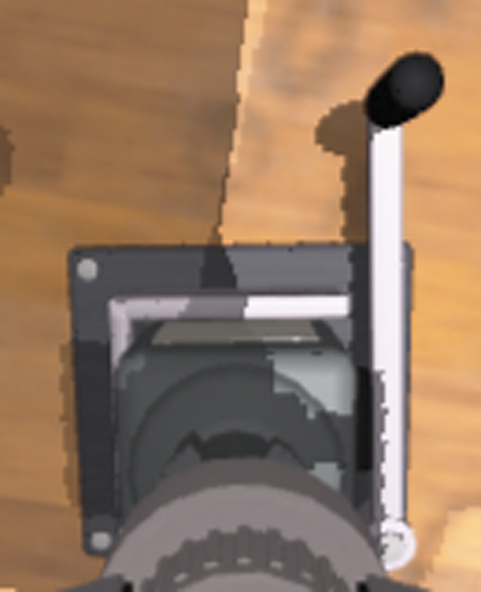

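```bash
python3 -c "
from cell import bot
print(bot.close_job())"
```

```text
the job is handed in; nothing more can be done
None
```

The job is handed in at about 15 s of the 56 s allowed, and my last checks showed the cap off and held above the bottle with the clamp shut. No verdict was reported.

- **Clamp:** I closed the gripper loosely round the peg and swung it along its arc until it pressed on the bottle with about 20 N. After I let go, the wrist view put the clamp at -0.8°. The last picture put it at -3°, and I take both as shut within measuring error.
- **Cap:** I gripped the ribbed part and pushed down about 5.5 mm, at about 9 N. I turned it 61° anticlockwise while pushed, and it lifted without jamming.
- **Final pose:** In the last pictures the cap is level and held in the fingers, with its rim about 50 mm above the mouth by the arm's own position. The gripper opening was steady at 39 mm, and the outside force was about 0.5 N with no sign of contact. The bottle stands upright in its pocket, the bar lies along the stand's edge, and the spice jar and salt shaker look untouched. The mug and glass are outside the last close-ups; the arm only passed above them.

**Disagreements:** The three cameras differed by up to about 10 mm on where the cap was, so I used a position close to what the wrist view showed. On first gripping the cap, the sensor showed 5 N pulling the tool downward, which I could not explain; it went away once I pushed.

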